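# Eject the levelling wedge and shim up the flow-cell carrier

## Task

The flow-cell carrier has to be held just off its rests for adjustment. Press the holder's spring ejector fully home so that it pushes the wedge out, take the wedge, and with it lying flat on the bench deck push it thin end first under the carrier's foot bar until the carrier just lifts, about 3 mm clear of its rests. Finish while still holding the wedge there: do not let go, let only the wedge lift the carrier, and leave the tray, bottle and screwdriver alone.

Things in the scene. Friction and masses are not known exactly. Their poses are not given: they have to be found in the camera images.
- holder: Fixed grey open-topped channel along its x; origin on the table on the centre line. Floor 8 mm up; side walls 8 mm thick, 27 apart inside, tops 42 mm up, x -120 to +10 mm; end wall x 2 to 10. Exit at x -120; an 18 mm wide floor tongue goes on to x -160 (holds the wedge level). A foot 24 wide, 9 high each side at x -50 to -10. Left or right of the robot; x within 0.3 rad of straight away from it.
- ejector (a joint): Spring ejector slide, in m: 0 out (rest), 0.036 pressed fully home. Pressed towards the holder's -x (the exit) it pushes the wedge along; takes about 2.5 N at first, 8 N fully home, and springs back when released. The wedge stays out.
- tab (a point): Centre of the outer (+x) face of the ejector's black thumb tab, 35 mm above the table; press here towards the holder's -x. Tab 12 mm thick, 40 mm wide, 8 to 55 mm above the table; moves with the slide. At rest at holder x = 64 mm.
- wedge: Loose aluminium wedge, 100 mm long, 24 wide, 0.12 kg. Origin: centre of the flat underside; x points to the thin end. x -50 to -10 mm: grip block 30 high; x -10 to 50: top slopes from 16 to 4 mm high (1 in 5). Starts in the channel, below the wall tops, x along the holder's x, origin at holder x -67, thin end at the ejector; ejected it lies 36 mm further out, grip clear of the walls, free to lift.
- wedge_grip (a point): On the wedge: centre of the grip block (x = -30 mm), 18 mm above the underside; grip across the 24 mm width.
- wedge_tip (a point): On the wedge: middle of the thin end's lower edge (x = +50 mm, on the underside).
- bench: Fixed white deck plate, 10 mm thick, x -140 to +130 mm, 180 wide. Origin at table level below the middle of the foot bar; the wedge goes under along +x. Two guide posts at x 45, y +-60 mm, tops 70 mm above the table, with black rest collars. Stands on the other side of the robot's centre line from the holder; x within 0.3 rad of straight away from the robot.
- carrier (a joint): Height in m of the flow-cell carrier (0.4 to 0.8 kg) over its rests: 0 resting, 0.020 top; slides up the posts, sinks by its weight. Grey plate 150 wide, bench x -5 to 101 mm, 30 to 42 mm above the table; on it at x 70 a clear cylinder 54 across with a black cap, top 82 mm. With the wedge flat on the deck, lifting starts when the tip is 20 mm past the foot bar's middle; 5 mm more lifts 1 mm.
- foot (a point): On the carrier: middle of the underside of its foot bar, a round steel bar 12 mm thick and 70 mm long across (along the bench's y), under the carrier's front edge, at bench x = 0. At rest 8 mm above the deck (18 mm above the table).
- tray: Loose white open tray, 90 x 120 x 30 mm; leave alone. Origin: centre of its underside.
- bottle: Loose clear wide-mouth bottle, 52 mm across, 110 mm high; leave alone. Origin: centre of its underside.
- driver: Loose screwdriver, 150 mm long; leave alone. Origin: on the underside near its middle.
Mind the look-alikes: they are no part of the job. Of the things like the holder, leave any that is orange; of the rest the larger one is meant.

How it is judged:
By the outcome, as a careful person would: the job done as asked, in the order asked, and still so for the second after the job is handed in, while the arm keeps its last pose, push and grip.
It also fails if it takes over 64 s, if anything falls off the work surface, if the arm or the gripper's body presses on something with over 40 N, if the wrist force passes 120 N, or if a joint passes its speed limit or range.

## Robot

A 6-joint arm with a two-finger parallel gripper is mounted at the origin on the work surface. World frame = base frame: x ahead of the robot, y to its left, z up, the work surface at z = 0. Lengths are in m, angles in rad, forces in N, time in s.
With the tool pointing down it reaches from about 0.35 to 0.925 m from the base axis. Payload 6.4 kg.
Tool frame: the origin (TCP) lies midway between the tips of the shut fingers; the grasp point (between the pads) lies 19 mm behind it; x points along the fingers, z is the direction in which the jaws open and shut, and the axes are right-handed (so a half turn about x gives the same grasp; the last joint's range is limited). The gripper opens to 94 mm and grips with 3 to 60 N. Pads are 16 mm wide; open, the fingers measure 119 mm over their backs; the gripper's body (75 mm by 177 mm) begins 78 mm behind the grasp point.
Start: joints at [1.032, 0.245, 1.558, -0, 1.339, -0.174], TCP at [0.232, 0.607, 0.205] pointing down, gripper open.
Joint ranges: [-3.13, 3.13], [-1.02, 2.26], [0.13, 2.54], [-0.95, 4.09], [0.21, 2.88], [-2.74, 2.74]. Speed limits (rad/s): [2.57, 2.57, 3.14, 3.14, 3.14, 3.14].

## Interface

Orientations are given as a rotation vector (axis times angle).
In Python, from rig import telemetry, imaging, env gives the robot as it stands.
- The arm moves only by the tool jog_arm, never from a script. Its argument "plan" is a list of rows, each a list of 7 numbers: the shift along the world's x, y, z as a fraction of full scale, then the turn, a rotation vector about the world's x, y, z as a fraction of full scale, then the opening, from 0 (shut) to 1 (fully open). A call has 1 to 5 rows; each row shifts and turns the commanded pose from where the row before left it; what a row does not reach is not made up. Full scale, the value 1, is 0.03 m for a shift and 0.08 rad for a turn. A row lasts 1/12 s, in which the tool goes at most 41.7 mm and 7.16 degrees, less where a joint would pass 70% of its speed; a pose out of reach is approached as far as the arm can. A call with a number of a shift or a turn outside -1 to 1 is refused whole. A call with a gripper value outside its range is refused whole. The fingers move at their own pace and stop on an object; "newtons" is the grip in N (left out, the last holds). Time passes only in rows, so rows that do not move let the fingers close. It gives the time, the measured TCP pose, the force and the opening at its end, in the units of the state.
- telemetry.get_obs(): the state, without advancing time (a new reading comes with each control period).
- imaging.snapshot(name): name is "scene" or "top"; returns a dict with "frame" (384x512x3 uint8, red, green, blue), "z_map" (384x512 float32, m along the optical axis (not along the pixel's ray), 0 where there is no reading), "mtx" (3x3 intrinsics, pixels), "k1" (the pictures are not rectified: a ray, as slopes to the right and down, at radius r is drawn at 1 + k1 r^2 times it, then the intrinsics apply), "R" (3x3) and "t" (3): a world point X has camera coordinates R X + t. Camera axes: x right, y down, z forward; pixel columns grow to the right and rows downward; lengths in m; the calibration is good to about 2 mm. A picture is of the moment at which its call begins.
- env.hand_in(): hands the job in, once; it reports no verdict.
The state is a dict: "t": time; "qpos": joint angles; "qd": joint speeds; "joint_torque": joint torques, N m; "tool_pos": TCP position; "tcp_rot": TCP orientation; "ft_force": force on the tool from outside, world axes, zero at the start; "ft_torque": the same for the moment, N m; "opening": finger opening in m.
Only numpy, scipy, OpenCV 4.12 (cv2) and the standard library are available. Lean on these libraries where they do the work, as an engineer would, in place of code of your own. Each camera call takes 0.05 s, during which the arm holds its last target.

## Working session

There is one attempt and no reset: what is moved stays moved. The work goes in short steps, Python scripts to look and compute and a tool call to move; the robot and the scene stay as the last step left them, time stands still between calls to the robot, and variables do not carry over. Pictures are saved under pics/ and viewed, and the job is handed in when it is done.

Besides the shell and the picture viewer there is one more tool, called after ">>>" as name([rows], argument=value, ...), one row to a line, values as JSON. jog_arm: Moves the arm, as the interface text tells. Shift numbers are shares of 0.03 m and turn numbers shares of 0.08 rad, none past 1 either way. Its arguments: {"type":"object","properties":{"plan":{"type":"array"},"newtons":{"type":"number"}},"required":["plan"]}

```bash
mkdir -p pics; ls
cat > h.py <<'E'
import numpy as np, cv2
from rig import telemetry, imaging, env
def snap(name,fn=None):
    s=imaging.snapshot(name)
    np.savez('last_%s.npz'%name,**{k:np.asarray(v) for k,v in s.items()})
    if fn: cv2.imwrite('pics/'+fn,s['frame'][:,:,::-1])
    return s
def load(name): 
    return dict(np.load('last_%s.npz'%name))
def ray(s,u,v):
    K=s['mtx'];k=float(s['k1'])
    p=cv2.undistortPoints(np.array([[[u,v]]],float),K,np.array([k,0,0,0,0.]))[0,0]
    return np.array([p[0],p[1],1.])
def pix(s,u,v,z=None):
    """world point: by depth, or by plane z"""
    r=ray(s,u,v);R=s['R'];t=s['t']
    if z is None:
        d=s['z_map'][int(round(v)),int(round(u))]
        return R.T@(r*d-t)
    c=-R.T@t; d=R.T@r
    return c+d*(z-c[2])/d[2]
def proj(s,X):
    p=s['R']@np.asarray(X,float)+s['t']
    rv,_=cv2.Rodrigues(s['R'])
    return cv2.projectPoints(np.array([X],float),rv,s['t'],s['mtx'],np.array([float(s['k1']),0,0,0,0.]))[0][0,0]
def crop(s,fn,u0,v0,u1,v1,f):
    im=s['frame'][v0:v1,u0:u1,::-1]
    cv2.imwrite('pics/'+fn,cv2.resize(im,None,fx=f,fy=f,interpolation=cv2.INTER_CUBIC))
E
python3 - <<'E'
from h import *
for n in ('scene','top'):
    s=snap(n,n+'0.png'); print(n,s['mtx'].tolist(),s['k1'],-s['R'].T@s['t'])
o=telemetry.get_obs(); print({k:np.round(v,3) for k,v in o.items()})
E
```

```text
pics
scene [[481.85027407809275, 0.0, 246.18566262912552], [0.0, 481.85027407809275, 194.25760558465035], [0.0, 0.0, 1.0]] -0.1701228295511844 [ 1.44769039 -0.52509525  1.43029524]
top [[359.84393921167964, 0.0, 256.0107639164811], [0.0, 359.84393921167964, 192.41719530859825], [0.0, 0.0, 1.0]] -0.08240704200510358 [ 0.49112227 -0.01158973  1.04196069]
{'t': np.float64(0.1), 'qpos': array([ 1.032,  0.246,  1.559, -0.   ,  1.339, -0.174]), 'qd': array([ 0.002, -0.001, -0.002, -0.001,  0.   ,  0.001]), 'joint_torque': array([-0.0000e+00, -4.1691e+01, -3.1553e+01,  6.9000e-02,  3.1000e-02,
       -0.0000e+00]), 'tool_pos': array([0.232, 0.607, 0.204]), 'tcp_rot': array([-0.937,  1.362,  0.936]), 'ft_force': array([ 0.163, -0.325,  0.822]), 'ft_torque': array([-0.036, -0.061, -0.005]), 'opening': np.float64(0.094)}
```

View pics/scene0.png

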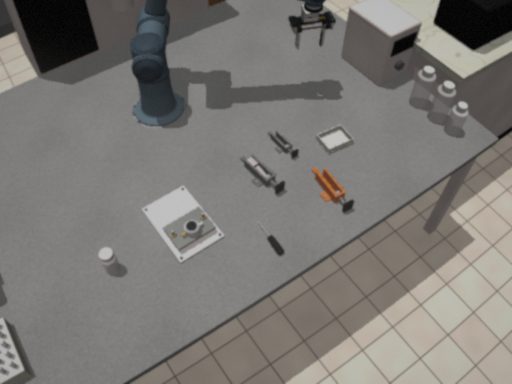

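View pics/top0.png

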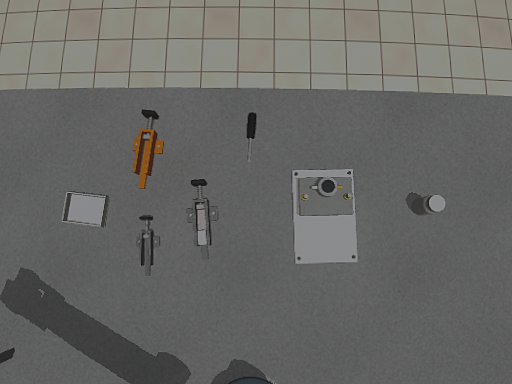

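Three holder-like things in the top view: an orange one at (147,150), a small grey one at (148,243) and a larger grey one at (201,215). The larger grey one fits the description. I'll enlarge it and the bench.

Run:
```python
from h import *
s=load('top'); crop(s,'c1.png',120,165,240,285,5); crop(s,'c2.png',280,160,370,275,5)
s=load('scene'); crop(s,'c3.png',230,120,310,200,7)
```

```text
(no output)
```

View pics/c1.png

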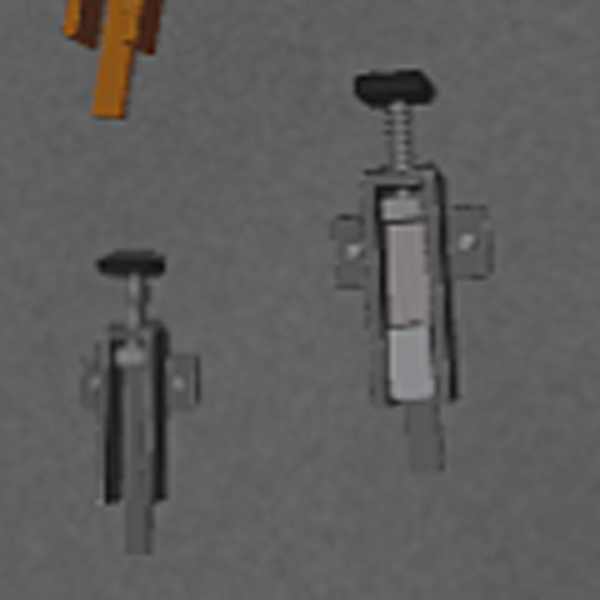

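View pics/c2.png

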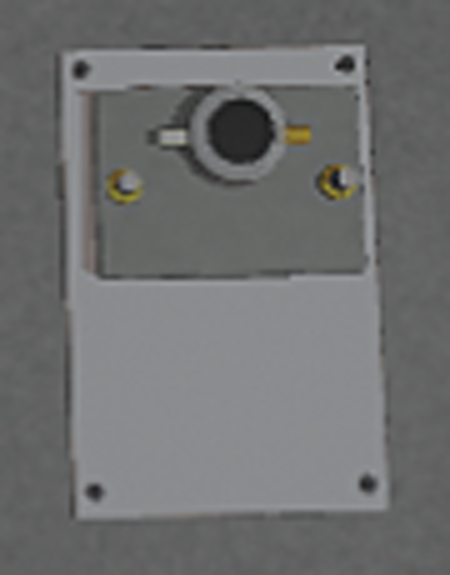

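View pics/c3.png

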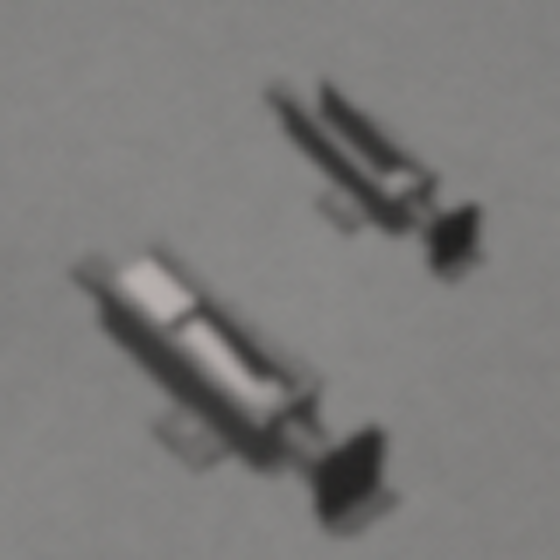

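```bash
cat > fit.py <<'E'
from h import *
from scipy.optimize import least_squares
def fit(s,pts,uv,x0):
    pts=np.array(pts,float)/1000; uv=np.array(uv,float)
    rv,_=cv2.Rodrigues(s['R']);D=np.array([float(s['k1']),0,0,0,0.])
    def f(p):
        c,si=np.cos(p[2]),np.sin(p[2]);X=pts@np.array([[c,-si,0],[si,c,0],[0,0,1]]).T+[p[0],p[1],0]
        return (cv2.projectPoints(X,rv,s['t'],s['mtx'],D)[0][:,0]-uv).ravel()
    r=least_squares(f,x0,loss='soft_l1'); return r.x,f(r.x).reshape(-1,2)
E
python3 - <<'E'
from fit import *
s=load('top')
m=lambda L,u0,v0,f:[((u+.5)/f-.5+u0,(v+.5)/f-.5+v0) for u,v in L]
P=[(-117,12,38),(-117,-12,38),(-77,12,38),(-77,-12,38),(-160,9,8),(-160,-9,8),(64,20,55),(64,-20,55),(-10,45.5,9),(-50,45.5,9),(-10,-45.5,9),(-50,-45.5,9)]
U=m([(391,402),(433,401),(387,327),(430,323),(414,470),(441,470),(357,72),(433,71),(334,217),(334,288),(490,207),(492,277)],120,165,5)
x,r=fit(s,P,U,[.5,.15,0]);print('holder',x.round(4));print(r.round(1).tolist())
P=[(130,90,10),(130,-90,10),(-140,-90,10),(-140,90,10),(45,60,70),(45,-60,70),(70,0,82)]
U=m([(63,52),(364,45),(388,507),(78,518),(127,180),(345,177),(241,130)],280,160,5)
x,r=fit(s,P,U,[.5,-.15,0]);print('bench',x.round(4));print(r.round(1).tolist())
for u,v in [(330,240),(325,205),(201,235),(328,186),(240,250)]: print(u,v,pix(s,u,v).round(4))
E
```

```text
holder [0.5915 0.1465 0.0792]
[[0.1, -0.4], [0.3, -0.7], [0.2, 0.2], [0.2, 0.4], [-1.1, 1.0], [-0.2, 0.6], [0.1, 0.4], [-0.8, -0.3], [-0.2, -0.1], [0.4, -0.5], [0.0, -0.1], [0.4, -0.3]]
bench [ 0.568  -0.2066  0.0379]
[[-0.9, -0.4], [-0.1, -0.3], [0.3, 0.5], [-0.6, 0.2], [0.5, 0.2], [0.5, -0.2], [0.0, -0.0]]
330 240 [ 0.4918 -0.2228  0.0115]
325 205 [ 0.5886 -0.2028  0.0452]
201 235 [0.5005 0.1411 0.0397]
328 186 [ 0.6364 -0.2039  0.0844]
240 250 [ 0.4599  0.0339 -0.0037]
```

```bash
cat > st.py <<'E'
from h import *
from scipy.spatial.transform import Rotation as Ro
def st():
    o=telemetry.get_obs(); R=Ro.from_rotvec(o['tcp_rot']).as_matrix()
    print('t %.2f'%o['t'],'p',o['tool_pos'].round(4),'F',o['ft_force'].round(2),'M',o['ft_torque'].round(2),'op %.4f'%o['opening'],'q6 %.2f'%o['qpos'][5])
    return o,R
def loc(ref,x,y): 
    c,s=np.cos(ref[2]),np.sin(ref[2]); return np.array([ref[0]+c*x-s*y,ref[1]+s*x+c*y])
H=[.5915,.1465,.0792]; B=[.568,-.2066,.0379]
def des(yaw,sgn=1): # tool x down, z along sgn*local y
    z=np.array([-np.sin(yaw),np.cos(yaw),0])*sgn; x=np.array([0,0,-1.]); return np.stack([x,np.cross(z,x),z],1)
def rot(R,yaw):
    for s in(1,-1):
        v=Ro.from_matrix(des(yaw,s)@R.T).as_rotvec(); print('turn',v.round(4),'units',(v/.08).round(2))
E
python3 - <<'E'
from st import *
o,R=st(); print(R.round(3)); rot(R,H[2])
for n,x in [('tab',.064),('pre',.064+.03),('end',.036),('grip',-.136)]: print(n,loc(H,x,0).round(4))
# scene overlay check
s=load('scene'); im=s['frame'][:,:,::-1].copy(); im=cv2.resize(im,None,fx=4,fy=4,interpolation=cv2.INTER_CUBIC)
def d(ref,L,c):
    for x,y,z in L:
        u=proj(s,[*loc(ref,x/1000,y/1000),z/1000]); cv2.circle(im,tuple(((u+.5)*4).astype(int).tolist()),3,c,1)
d(H,[(-117,12,38),(-117,-12,38),(-77,12,38),(-77,-12,38),(-160,9,8),(64,20,55),(64,-20,55),(64,20,8),(64,-20,8),(-10,-45.5,9),(-50,-45.5,9)],(0,0,255))
d(B,[(130,90,10),(130,-90,10),(-140,-90,10),(-140,90,10),(-5,75,42),(-5,-75,42),(70,0,82)],(0,0,255))
cv2.imwrite('pics/ov.png',im[600:1060,540:1180])
E
```

```text
t 0.10 p [0.2316 0.6068 0.2045] F [ 0.16 -0.32  0.82] M [-0.04 -0.06 -0.01] op 0.0936 q6 -0.17
[[-0.001 -0.934  0.357]
 [-0.001  0.357  0.934]
 [-1.     0.    -0.002]]
turn [ 0.0016 -0.0005  0.444 ] units [ 0.02 -0.01  5.55]
turn [-7.0000e-04 -2.2000e-03 -2.6976e+00] units [-1.000e-02 -3.000e-02 -3.372e+01]
tab [0.6553 0.1516]
pre [0.6852 0.1539]
end [0.6274 0.1493]
grip [0.4559 0.1357]
```

View pics/ov.png

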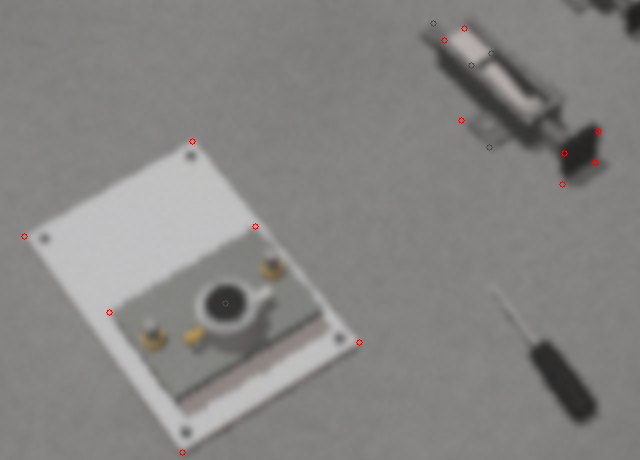

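>>> jog_arm([
  [0.95,-0.94,0,0,0,0.35,0],
  [0.95,-0.94,0,0,0,0.35,0],
  [0.95,-0.94,0,0,0,0.35,0],
  [0.95,-0.94,0,0,0,0.35,0],
  [0.95,-0.94,0,0,0,0.35,0],
], newtons=20)

```text
t: 0.52
tool_pos: [0.3751, 0.4646, 0.205]
tcp_rot: [-1.044, 1.307, 1.044]
ft_force: [0.6, 0.4, -0.3]
opening: 0.0638
```

>>> jog_arm([
  [0.95,-0.94,0,0,0,0.35,0],
  [0.95,-0.94,0,0,0,0.35,0],
  [0.95,-0.94,0,0,0,0.35,0],
  [0.95,-0.94,0,0,0,0.35,0],
  [0.95,-0.94,0,0,0,0.35,0],
])

```text
t: 0.93
tool_pos: [0.5177, 0.3235, 0.2051]
tcp_rot: [-1.147, 1.248, 1.148]
ft_force: [0.1, 0.5, -0.6]
opening: 0.0311
```

>>> jog_arm([
  [0.95,-0.94,0,0,0,0.35,0],
  [0.95,-0.94,0,0,0,0.35,0],
  [0.95,-0.94,0,0,0,0.35,0],
  [0.95,-0.94,0,0,0,0.35,0],
  [0.95,-0.94,0,0,0,0.35,0],
])

```text
t: 1.35
tool_pos: [0.6603, 0.1825, 0.2049]
tcp_rot: [-1.25, 1.183, 1.251]
ft_force: [1.9, 1.2, -0.1]
opening: 0.0007
```

>>> jog_arm([
  [0.95,-0.94,0,0,0,0.35,0],
  [0,0,0,0,0,0,0],
  [0,0,0,0,0,0,0],
])

```text
t: 1.6
tool_pos: [0.6886, 0.1541, 0.2042]
tcp_rot: [-1.267, 1.171, 1.269]
ft_force: [-0.4, -0.1, -0.3]
opening: 0.0002
```

Run:
```python
from st import *
o,R=st(); rot(R,H[2]); print((np.r_[loc(H,.094,0),.022]-o['tool_pos'])/.03)
```

```text
t 1.60 p [0.6886 0.1541 0.2042] F [-0.39 -0.07 -0.35] M [ 0.09 -0.01  0.  ] op 0.0002 q6 -1.59
turn [-0.0001 -0.0017 -0.0008] units [-0.   -0.02 -0.01]
turn [ 2.6000e-03 -2.0000e-04  3.1408e+00] units [ 3.000e-02 -0.000e+00  3.926e+01]
[-1.11988313e-01 -5.88762129e-03 -6.07459427e+00]
```

>>> jog_arm([
  [0,0,-1,0,0,0,0],
  [0,0,-1,0,0,0,0],
  [0,0,-1,0,0,0,0],
  [0,0,-1,0,0,0,0],
  [0,0,-1,0,0,0,0],
])

```text
t: 2.02
tool_pos: [0.6866, 0.1575, 0.054]
tcp_rot: [-1.271, 1.168, 1.272]
ft_force: [0.8, 0.5, 0.2]
opening: 0.0002
```

>>> jog_arm([
  [0,0,-0.5,0,0,0,0],
  [0,0,-0.5,0,0,0,0],
  [-0.3,-0.024,0,0,0,0,0],
  [0,0,0,0,0,0,0],
])

```text
t: 2.35
tool_pos: [0.6775, 0.156, 0.0248]
tcp_rot: [-1.27, 1.17, 1.272]
ft_force: [-0.3, 0.2, -0.1]
opening: 0.0005
```

Run:
```python
from st import *
o,R=st(); rot(R,H[2]); print((np.r_[loc(H,.072,0),.024]-o['tool_pos'])/.03)
s=snap('top'); crop(s,'t1.png',150,150,250,250,6);s=snap('scene'); crop(s,'s1.png',220,110,320,210,6)
```

```text
t 2.35 p [0.6775 0.156  0.0248] F [-0.31  0.19 -0.14] M [ 0.01 -0.05 -0.06] op 0.0005 q6 -1.59
turn [ 0.     -0.0019 -0.0048] units [ 0.   -0.02 -0.06]
turn [3.0000e-03 0.0000e+00 3.1368e+00] units [ 0.04  0.   39.21]
[-0.47290732 -0.12618478 -0.02570766]
```

View pics/s1.png

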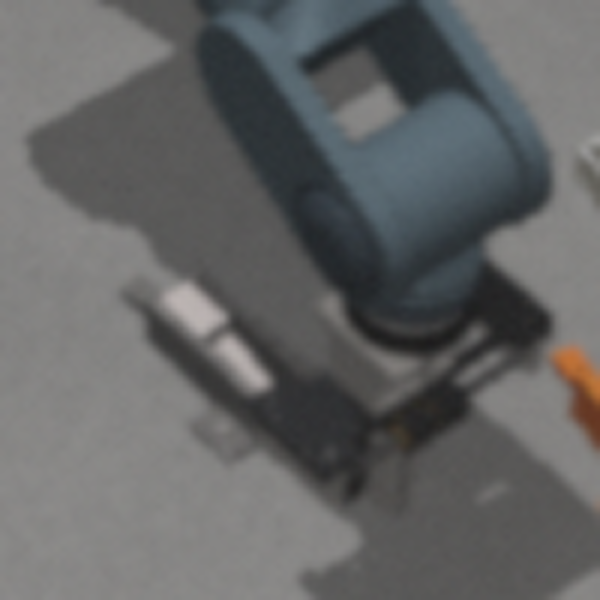

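>>> jog_arm([
  [-0.1,-0.09,0,0,0,-0.05,0],
  [-0.1,-0.02,0,0,0,0,0],
  [-0.1,-0.01,0,0,0,0,0],
  [-0.1,-0.01,0,0,0,0,0],
  [-0.1,-0.01,0,0,0,0,0],
])

```text
t: 2.87
tool_pos: [0.6638, 0.151, 0.0257]
tcp_rot: [-1.268, 1.17, 1.267]
ft_force: [1.5, -0.1, 0.8]
opening: -0.0
```

>>> jog_arm([
  [-0.1,-0.008,0,0,0,0,0],
  [-0.1,-0.008,0,0,0,0,0],
  [-0.1,-0.008,0,0,0,0,0],
  [0,0,0,0,0,0,0],
])

```text
t: 3.2
tool_pos: [0.6551, 0.1502, 0.0258]
tcp_rot: [-1.268, 1.17, 1.266]
ft_force: [4.2, -1.7, -0.8]
opening: 0.0005
```

Run:
```python
from st import *
o,R=st(); rot(R,H[2]); print((np.r_[loc(H,.036,0),.024]-o['tool_pos'])/.03)
```

```text
t 3.20 p [0.6551 0.1502 0.0258] F [ 4.24 -1.7  -0.75] M [-0.07 -0.67  0.02] op 0.0005 q6 -1.59
turn [ 0.0002  0.0013 -0.0001] units [ 0.    0.02 -0.  ]
turn [-2.0000e-03  3.0000e-04  3.1415e+00] units [-3.000e-02  0.000e+00  3.927e+01]
[-0.92381775 -0.02999055 -0.05980898]
```

>>> jog_arm([
  [-0.1,-0.006,0,0,0,0,0],
  [-0.1,-0.006,0,0,0,0,0],
  [-0.1,-0.006,0,0,0,0,0],
  [-0.1,-0.006,0,0,0,0,0],
  [-0.1,-0.006,0,0,0,0,0],
])

```text
t: 3.62
tool_pos: [0.6412, 0.149, 0.0259]
tcp_rot: [-1.27, 1.169, 1.264]
ft_force: [8.6, -1.6, -2.5]
opening: 0.0003
```

>>> jog_arm([
  [-0.1,-0.006,0,0,0,0,0],
  [-0.1,-0.006,0,0,0,0,0],
  [-0.1,-0.006,0,0,0,0,0],
  [0,0,0,0,0,0,0],
])

```text
t: 3.95
tool_pos: [0.6322, 0.1481, 0.0259]
tcp_rot: [-1.27, 1.169, 1.264]
ft_force: [6.5, -2.4, -3.3]
opening: 0.0003
```

>>> jog_arm([
  [-0.05,-0.004,0,0,0,0,0],
  [-0.05,-0.004,0,0,0,0,0],
  [0,0,0,0,0,0,0],
])

```text
t: 4.2
tool_pos: [0.6296, 0.1479, 0.026]
tcp_rot: [-1.27, 1.168, 1.263]
ft_force: [7.6, -2.0, -4.0]
opening: 0.0003
```

>>> jog_arm([
  [-0.06,-0.003,0,0,0,0,0],
  [-0.05,-0.003,0,0,0,0,0],
  [0,0,0,0,0,0,0],
])

```text
t: 4.45
tool_pos: [0.628, 0.1477, 0.0261]
tcp_rot: [-1.272, 1.165, 1.26]
ft_force: [13.9, -1.1, -8.3]
opening: 0.0003
```

>>> jog_arm([
  [-0.05,-0.003,0,0,0,0,0],
  [0,0,0,0,0,0,0],
])

```text
t: 4.62
tool_pos: [0.628, 0.1477, 0.0263]
tcp_rot: [-1.274, 1.162, 1.257]
ft_force: [18.0, -0.3, -11.9]
opening: 0.0005
```

The slide has hit its stop: force rose to 18 N with no further travel, at the expected position. I'll back off.

>>> jog_arm([
  [0.15,0.01,0,0,0,0,0],
  [0.4,0.03,0,0,0,0,0],
  [0.8,0.06,0,0,0,0,0],
  [0.8,0.06,0,0,0,0,0],
  [0.2,0,0.5,0,0,0,0],
])

```text
t: 5.03
tool_pos: [0.6928, 0.153, 0.0371]
tcp_rot: [-1.264, 1.176, 1.272]
ft_force: [0.4, 0.4, -0.9]
opening: 0.0004
```

>>> jog_arm([
  [0,0,1,0,0,0,0.2],
  [0,0,1,0,0,0,0.5],
  [-0.6,0,1,0,0,0,0.6],
  [-1,-0.08,0,0,0,0,0.6],
  [-1,-0.08,0,0,0,0,0.6],
])

```text
t: 5.45
tool_pos: [0.6157, 0.1485, 0.133]
tcp_rot: [-1.268, 1.169, 1.265]
ft_force: [-0.6, 0.1, -0.1]
opening: 0.0301
```

>>> jog_arm([
  [-1,-0.08,0,0,0,0,0.6],
  [-1,-0.08,0,0,0,0,0.6],
  [0,0,0,0,0,0,0.6],
])

```text
t: 5.7
tool_pos: [0.5487, 0.1439, 0.128]
tcp_rot: [-1.263, 1.177, 1.275]
ft_force: [-0.5, 0.2, -0.5]
opening: 0.0499
```

Run:
```python
from st import *
o,R=st(); rot(R,H[2]); print((np.r_[loc(H,-.136,0),.1]-o['tool_pos'])/.03)
s=snap('top'); crop(s,'t2.png',150,150,250,270,5);s=snap('scene'); crop(s,'s2.png',220,110,320,210,6)
```

```text
t 5.70 p [0.5487 0.1439 0.128 ] F [-0.51  0.15 -0.47] M [ 0.04  0.05 -0.04] op 0.0499 q6 -1.59
turn [ 0.0003 -0.0092 -0.0008] units [ 0.   -0.11 -0.01]
turn [1.4400e-02 5.0000e-04 3.1408e+00] units [1.800e-01 1.000e-02 3.926e+01]
[-3.09107353 -0.27103567 -0.93398257]
```

View pics/s2.png

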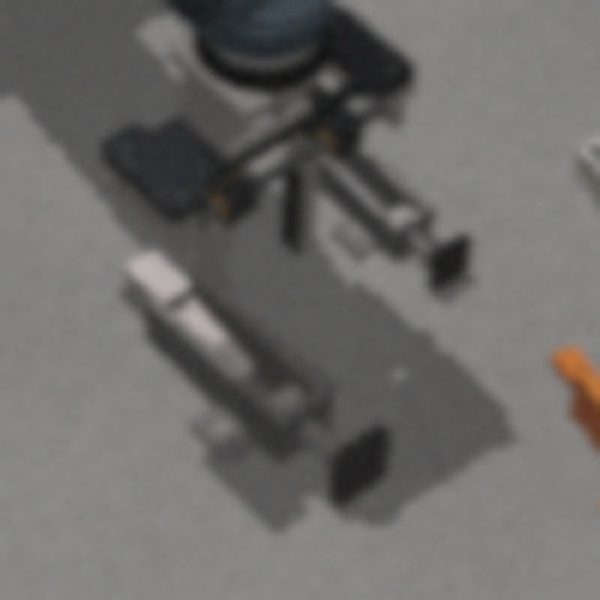

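View pics/t2.png

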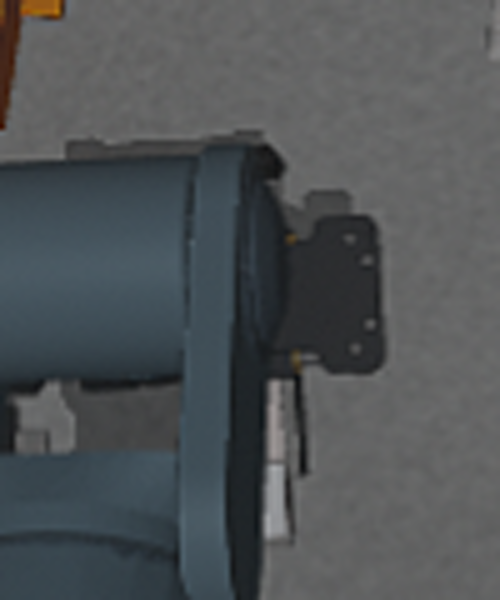

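>>> jog_arm([
  [-1,-0.09,0,0,0,0,0.6],
  [-1,-0.09,0,0,-0.05,0,0.6],
  [-1,-0.09,-0.5,0,-0.06,0,0.6],
  [-0.09,0,-0.43,0,0,0,0.6],
  [0,0,0,0,0,0,0.6],
])

```text
t: 6.22
tool_pos: [0.4607, 0.1355, 0.1004]
tcp_rot: [-1.269, 1.168, 1.264]
ft_force: [-0.4, 1.0, -0.3]
opening: 0.0565
```

Run:
```python
from st import *
o,R=st(); rot(R,H[2]); print((np.r_[loc(H,-.136,0),.008]-o['tool_pos'])/.03)
s=load('scene'); 
for x,y in[(-.153,.012),(-.153,-.012),(-.113,-.012),(-.113,.012)]:
  u=proj(s,[*loc(H,x,y),.038]); print(((u-[220,110]+.5)*6).round())
s=snap('scene'); crop(s,'s3.png',200,90,300,190,6)
```

```text
t 6.22 p [0.4607 0.1355 0.1004] F [-0.4   0.99 -0.29] M [ 0.03  0.08 -0.01] op 0.0565 q6 -1.60
turn [0.0002 0.0038 0.    ] units [0.   0.05 0.  ]
turn [ 6.0000e-03 -3.0000e-04 -3.1416e+00] units [  0.07  -0.   -39.27]
[-0.15797268  0.00802633 -3.07959781]
[151. 249.]
[121. 267.]
[161. 304.]
[190. 286.]
```

View pics/s3.png

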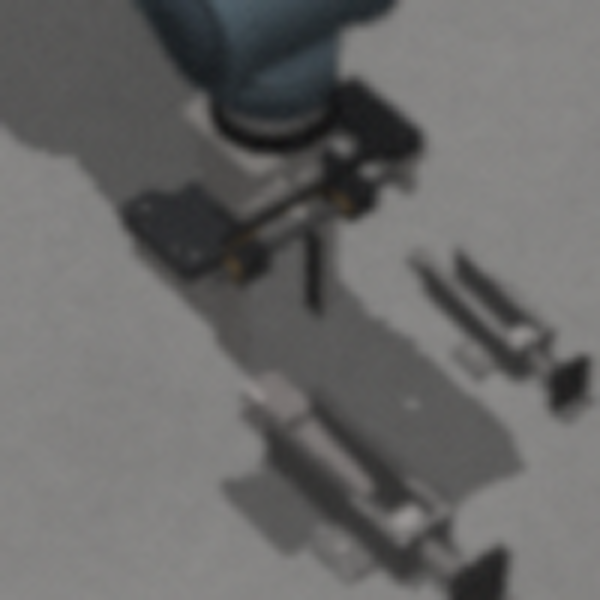

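>>> jog_arm([
  [-0.16,0,-0.6,0,0.05,0,0.6],
  [0,0,-0.8,0,0,0,0.6],
  [0,0,-0.8,0,0,0,0.6],
  [0,0,-0.6,0,0,0,0.6],
  [0,0,-0.2,0,0,0,0.6],
])

```text
t: 6.68
tool_pos: [0.4587, 0.1354, 0.0111]
tcp_rot: [-1.268, 1.169, 1.265]
ft_force: [-1.0, -0.2, -0.3]
opening: 0.0564
```

>>> jog_arm([
  [0,0,0,0,0,0,0.6],
  [0,0,0,0,0,0,0.6],
])

```text
t: 6.85
tool_pos: [0.46, 0.1356, 0.0137]
tcp_rot: [-1.27, 1.166, 1.262]
ft_force: [-0.2, 0.1, 0.3]
opening: 0.0566
```

Run:
```python
from st import *
o,R=st(); rot(R,H[2]); print((np.r_[loc(H,-.136,0),.008]-o['tool_pos'])/.03)
```

```text
t 6.85 p [0.46   0.1356 0.0137] F [-0.22  0.06  0.31] M [ 0.08 -0.    0.02] op 0.0566 q6 -1.60
turn [-0.0001  0.0065  0.0001] units [-0.    0.08  0.  ]
turn [ 1.0200e-02  1.0000e-04 -3.1415e+00] units [  0.13   0.   -39.27]
[-0.13558511  0.00530575 -0.18956966]
```

>>> jog_arm([
  [-0.13,0,-0.13,0,0.08,0,0.6],
  [0,0,0,0,0,0,0.45],
  [0,0,0,0,0,0,0.3],
  [0,0,0,0,0,0,0.1],
  [0,0,0,0,0,0,0.1],
], newtons=25)

```text
t: 7.27
tool_pos: [0.4545, 0.1356, 0.0091]
tcp_rot: [-1.267, 1.171, 1.268]
ft_force: [0.1, 0.1, -0.2]
opening: 0.0335
```

>>> jog_arm([
  [0,0,0,0,0,0,0.1],
  [0,0,0,0,0,0,0.1],
  [0,0,0,0,0,0,0.1],
  [0,0,0,0,0,0,0.1],
], newtons=25)

```text
t: 7.6
tool_pos: [0.4544, 0.1357, 0.009]
tcp_rot: [-1.266, 1.172, 1.268]
ft_force: [-1.4, 0.7, 3.4]
opening: 0.0238
```

Run:
```python
from st import *
o,R=st(); rot(R,H[2]); print((np.r_[loc(H,-.136,0),.008]-o['tool_pos'])/.03)
s=snap('scene'); crop(s,'s4.png',200,90,300,190,6)
```

```text
t 7.60 p [0.4544 0.1357 0.009 ] F [-1.4   0.71  3.39] M [ 0.25  0.2  -0.04] op 0.0238 q6 -1.60
turn [-0.0003 -0.0014  0.0001] units [-0.   -0.02  0.  ]
turn [-2.1000e-03  5.0000e-04 -3.1414e+00] units [-3.000e-02  1.000e-02 -3.927e+01]
[ 0.05159633  0.00118567 -0.03208163]
```

View pics/s4.png

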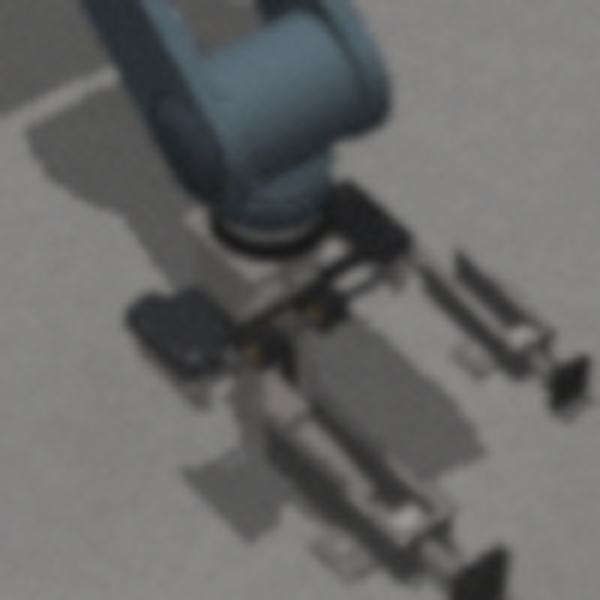

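>>> jog_arm([
  [0,0,0.1,0,0,0,0.1],
  [0,0,0.2,0,0,0,0.1],
  [0,0,0.4,0,0,0,0.1],
  [0,0,0.8,0,0,0,0.1],
  [0,0,1,0,0,0,0.1],
], newtons=40)

```text
t: 8.07
tool_pos: [0.452, 0.1352, 0.0827]
tcp_rot: [-1.265, 1.176, 1.272]
ft_force: [0.7, 0.6, -0.5]
opening: 0.0236
```

>>> jog_arm([
  [0,0,0.7,0,0,0,0.1],
  [0,0,0.2,0,0,0,0.1],
  [0,0,0,0,0,0,0.1],
])

```text
t: 8.32
tool_pos: [0.4555, 0.1355, 0.1125]
tcp_rot: [-1.269, 1.169, 1.265]
ft_force: [-0.4, 0.1, -1.6]
opening: 0.0237
```

Run:
```python
from st import *
o,R=st(); rot(R,B[2]); print((np.r_[loc(B,-.1045,0),.1]-o['tool_pos'])/.03)
s=snap('scene'); crop(s,'s5.png',200,90,300,190,6)
```

```text
t 8.32 p [0.4555 0.1355 0.1125] F [-0.35  0.15 -1.61] M [-0.02  0.04 -0.02] op 0.0237 q6 -1.60
turn [ 0.0002  0.0026 -0.0413] units [ 0.    0.03 -0.52]
turn [-4.0000e-03  3.0000e-04  3.1002e+00] units [-0.05  0.   38.75]
[  0.26839542 -11.53464227  -0.41624102]
```

View pics/s5.png

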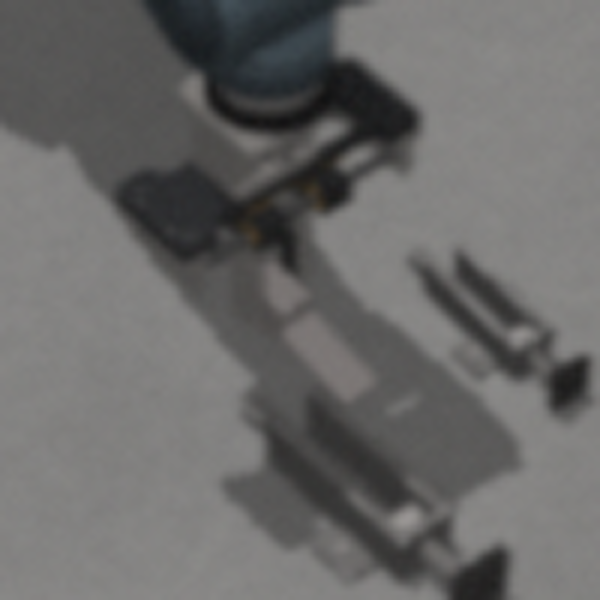

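>>> jog_arm([
  [0.02,-0.4,0,0,0,-0.05,0.1],
  [0.02,-0.8,0,0,0,-0.05,0.1],
  [0.02,-1,0,0,0,-0.05,0.1],
  [0.02,-1,0,0,0,-0.05,0.1],
  [0.02,-1,0,0,0,-0.05,0.1],
])

```text
t: 8.78
tool_pos: [0.4554, 0.0087, 0.1083]
tcp_rot: [-1.25, 1.184, 1.258]
ft_force: [-0.2, -0.7, -1.0]
opening: 0.0241
```

>>> jog_arm([
  [0.02,-1,0,0,0,-0.05,0.1],
  [0.02,-1,0,0,0,-0.05,0.1],
  [0.02,-1,0,0,0,-0.05,0.1],
  [0.02,-1,0,0,0,-0.05,0.1],
  [0.02,-1,0,0,0,-0.05,0.1],
])

```text
t: 9.2
tool_pos: [0.4585, -0.1412, 0.1082]
tcp_rot: [-1.234, 1.193, 1.243]
ft_force: [0.3, 0.5, -0.9]
opening: 0.0241
```

>>> jog_arm([
  [0.03,-1,0,0,0,0,0.1],
  [0.03,-0.8,0,0,0,0,0.1],
  [0,-0.5,0,0,0,0,0.1],
  [0,0,0,0,0,0,0.1],
  [0,0,0,0,0,0,0.1],
])

```text
t: 9.62
tool_pos: [0.4611, -0.2089, 0.1091]
tcp_rot: [-1.234, 1.192, 1.241]
ft_force: [0.6, 0.4, -1.1]
opening: 0.0237
```

Run:
```python
from st import *
o,R=st(); rot(R,B[2]); print((np.r_[loc(B,-.1045,0),.011]-o['tool_pos'])/.03)
s=snap('scene'); crop(s,'s6.png',120,130,240,270,5)
s=snap('top'); crop(s,'t6.png',270,150,390,290,4)
```

```text
t 9.62 p [ 0.4611 -0.2089  0.1091] F [ 0.63  0.43 -1.1 ] M [ 0.04  0.05 -0.03] op 0.0237 q6 -2.26
turn [-0.0023 -0.004  -0.0001] units [-0.03 -0.05 -0.  ]
turn [ 0.0063 -0.0036  3.1414] units [ 0.08 -0.04 39.27]
[ 0.08348336 -0.05508842 -3.27017032]
```

View pics/s6.png

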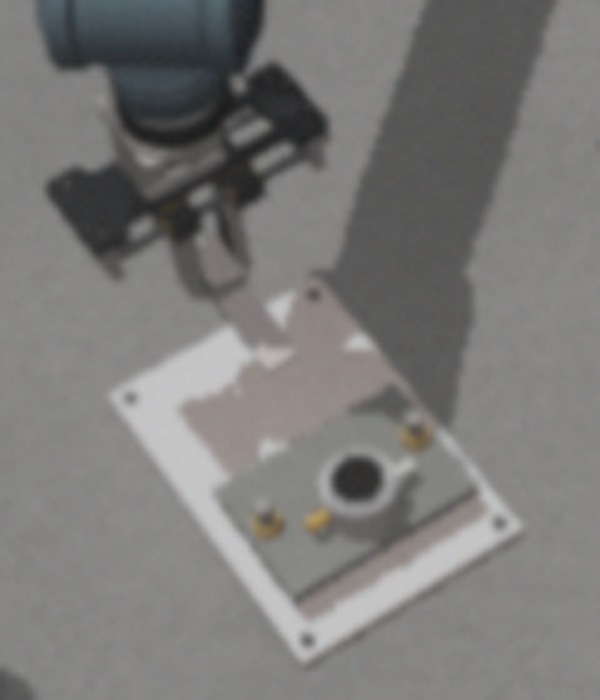

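View pics/t6.png

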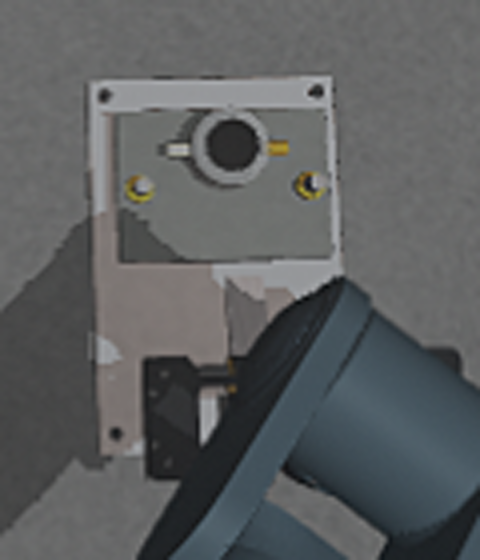

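>>> jog_arm([
  [0.04,-0.03,-0.4,-0.02,-0.03,0,0.1],
  [0.04,-0.03,-0.8,-0.01,-0.02,0,0.1],
  [0,0,-0.8,0,0,0,0.1],
  [0,0,-0.6,0,0,0,0.1],
  [0,0,-0.3,0,0,0,0.1],
])

```text
t: 10.13
tool_pos: [0.4628, -0.2086, 0.021]
tcp_rot: [-1.238, 1.19, 1.241]
ft_force: [-0.3, 0.1, -0.9]
opening: 0.0237
```

>>> jog_arm([
  [0,0,0,0,0,0,0.1],
  [0,0,0,0,0,0,0.1],
])

```text
t: 10.3
tool_pos: [0.4645, -0.2106, 0.0238]
tcp_rot: [-1.241, 1.19, 1.236]
ft_force: [0.5, -0.1, -1.7]
opening: 0.0236
```

Run:
```python
from st import *
o,R=st(); rot(R,B[2]); print((np.r_[loc(B,-.1045,0),.011]-o['tool_pos'])/.03)
s=snap('scene'); crop(s,'s7.png',120,130,240,270,5)
```

```text
t 10.30 p [ 0.4645 -0.2106  0.0238] F [ 0.5  -0.14 -1.71] M [0.   0.03 0.04] op 0.0236 q6 -2.26
turn [ 0.0021  0.0021 -0.0024] units [ 0.03  0.03 -0.03]
turn [-0.0033  0.0033  3.1392] units [-0.04  0.04 39.24]
[-0.03140987  0.00062734 -0.42687481]
```

View pics/s7.png

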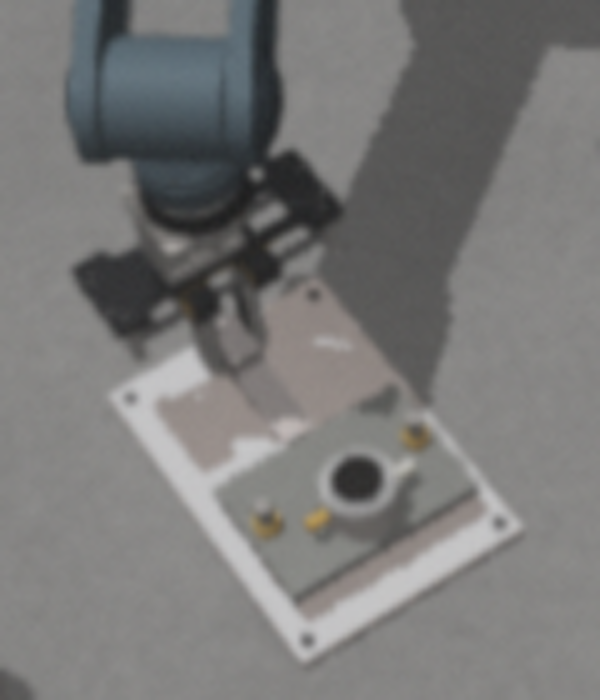

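>>> jog_arm([
  [-0.03,0,-0.15,0.03,0.03,-0.03,0.1],
  [0,0,-0.1,0,0,0,0.1],
  [0,0,-0.05,0,0,0,0.1],
  [0,0,0,0,0,0,0.1],
])

```text
t: 10.68
tool_pos: [0.4634, -0.2112, 0.0146]
tcp_rot: [-1.236, 1.192, 1.236]
ft_force: [-1.1, -0.4, -0.8]
opening: 0.0237
```

>>> jog_arm([
  [0,0,-0.05,0,0,0,0.1],
  [0,0,0,0,0,0,0.1],
])

```text
t: 10.85
tool_pos: [0.4634, -0.2113, 0.0131]
tcp_rot: [-1.236, 1.192, 1.236]
ft_force: [0.1, 0.4, -0.9]
opening: 0.0235
```

Run:
```python
from st import *
o,R=st(); rot(R,B[2]); print((np.r_[loc(B,-.1045,0),.011]-o['tool_pos'])/.03)
```

```text
t 10.85 p [ 0.4634 -0.2113  0.0131] F [ 0.1   0.39 -0.95] M [ 0.05  0.02 -0.03] op 0.0235 q6 -2.26
turn [-0.0001 -0.0001  0.0012] units [-0.   -0.    0.01]
turn [-1.0000e-04  2.0000e-04 -3.1404e+00] units [ -0.     0.   -39.25]
[ 0.00475091  0.02337495 -0.06859308]
```

>>> jog_arm([
  [0,0.02,-0.05,0,0,0,0.1],
  [0,0,0,0,0,0,0.1],
])

```text
t: 11.02
tool_pos: [0.4634, -0.2105, 0.0114]
tcp_rot: [-1.236, 1.192, 1.237]
ft_force: [-1.2, 0.2, -1.3]
opening: 0.0237
```

>>> jog_arm([
  [0,0,-0.03,0,0,0,0.1],
  [0,0,0,0,0,0,0.1],
])

```text
t: 11.18
tool_pos: [0.4636, -0.2107, 0.011]
tcp_rot: [-1.236, 1.192, 1.236]
ft_force: [-0.8, 0.5, 0.9]
opening: 0.024
```

>>> jog_arm([
  [0,0,-0.03,0,0,0,0.1],
  [0,0,0,0,0,0,0.1],
])

```text
t: 11.35
tool_pos: [0.4636, -0.2107, 0.0109]
tcp_rot: [-1.236, 1.192, 1.237]
ft_force: [-3.6, 3.1, 9.9]
opening: 0.0237
```

>>> jog_arm([
  [0,0,0.015,0,0,0,0.1],
  [0.1,0.004,0,0,0,0,0.1],
  [0.2,0.008,0,0,0,0,0.1],
  [0.2,0.008,0,0,0,0,0.1],
  [0.1,0.004,0,0,0,0,0.1],
])

```text
t: 11.77
tool_pos: [0.4816, -0.2104, 0.011]
tcp_rot: [-1.237, 1.193, 1.237]
ft_force: [-6.7, -0.8, 8.4]
opening: 0.0238
```

>>> jog_arm([
  [0.1,0.004,0,0,0,0,0.1],
  [0.1,0.004,0,0,0,0,0.1],
  [0,0,0,0,0,0,0.1],
])

```text
t: 12.02
tool_pos: [0.4879, -0.2102, 0.011]
tcp_rot: [-1.237, 1.192, 1.236]
ft_force: [-3.9, -0.4, 5.6]
opening: 0.0239
```

```bash
cat > bl.py <<'E'
from st import *
o,R=st(); rot(R,B[2]); p=o['tool_pos']; c,s_=np.cos(B[2]),np.sin(B[2]);d=p[:2]-B[:2]
print('bench xy',round(c*d[0]+s_*d[1],4),round(-s_*d[0]+c*d[1],4),'tip est',round(c*d[0]+s_*d[1]+.0845,4))
E
python3 - <<'E'
from bl import *
s=snap('scene'); crop(s,'s8.png',140,160,220,240,7)
E
```

```text
t 12.02 p [ 0.4879 -0.2102  0.011 ] F [-3.86 -0.43  5.65] M [0.09 0.51 0.03] op 0.0239 q6 -2.23
turn [ 0.0007 -0.0001  0.0007] units [ 0.01 -0.    0.01]
turn [-2.0000e-04 -1.2000e-03 -3.1409e+00] units [-0.000e+00 -1.000e-02 -3.926e+01]
bench xy -0.0802 -0.0006 tip est 0.0043
```

View pics/s8.png

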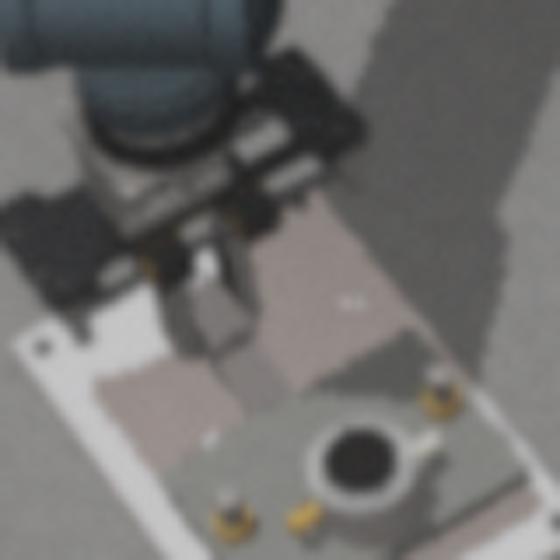

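```bash
cat > lift.py <<'E'
from bl import *
import sys
def hts():
    out=[]
    for n in('top','scene'):
        s=snap(n); R,t=s['R'],s['t']; zs=[]
        for x in np.arange(.01,.098,.006):
            for y in np.arange(-.07,.071,.006):
                if np.hypot(x-.07,y)<.045 or abs(abs(y)-.06)<.014 and abs(x-.045)<.016: continue
                X=np.r_[loc(B,x,y),.042]; u=proj(s,X); z=s['z_map'][int(round(u[1])),int(round(u[0]))]
                if z<=0: continue
                P=R.T@(ray(s,*u)*z-t)
                if abs(P[2]-.045)<.012: zs.append(P[2])
        out.append((n,len(zs),round(np.median(zs)*1000,2),round(np.mean(zs)*1000,2)))
    print(out)
hts()
E
python3 lift.py; python3 lift.py
```

```text
t 12.07 p [ 0.4878 -0.2102  0.011 ] F [-2.29  0.23  5.56] M [0.05 0.54 0.04] op 0.0239 q6 -2.23
turn [0.0008 0.0001 0.0007] units [0.01 0.   0.01]
turn [ 2.0000e-04 -1.3000e-03 -3.1409e+00] units [ 0.000e+00 -2.000e-02 -3.926e+01]
bench xy -0.0802 -0.0006 tip est 0.0043
[('top', 163, np.float64(41.73), np.float64(41.71)), ('scene', 158, np.float64(41.31), np.float64(41.57))]
t 12.17 p [ 0.4878 -0.2102  0.011 ] F [-2.3   0.09  4.79] M [0.11 0.47 0.02] op 0.0237 q6 -2.23
turn [0.0008 0.0004 0.0008] units [0.01 0.   0.01]
turn [ 6.0000e-04 -1.3000e-03 -3.1408e+00] units [ 1.000e-02 -2.000e-02 -3.926e+01]
bench xy -0.0802 -0.0006 tip est 0.0043
[('top', 165, np.float64(42.45), np.float64(42.26)), ('scene', 157, np.float64(41.04), np.float64(41.07))]
```

>>> jog_arm([
  [0.1,0.004,0,0,0,0,0.1],
  [0.1,0.004,0,0,0,0,0.1],
  [0.1,0.004,0,0,0,0,0.1],
  [0.1,0.004,0,0,0,0,0.1],
  [0,0,0,0,0,0,0.1],
])

```text
t: 12.68
tool_pos: [0.4998, -0.2097, 0.011]
tcp_rot: [-1.237, 1.192, 1.236]
ft_force: [-3.3, -0.4, 4.8]
opening: 0.0239
```

```bash
python3 bl.py
```

```text
t 12.68 p [ 0.4998 -0.2097  0.011 ] F [-3.28 -0.39  4.76] M [ 0.1   0.55 -0.03] op 0.0239 q6 -2.21
turn [ 0.0007 -0.0002  0.0007] units [ 0.01 -0.    0.01]
turn [-3.0000e-04 -1.1000e-03 -3.1409e+00] units [-0.000e+00 -1.000e-02 -3.926e+01]
bench xy -0.0683 -0.0005 tip est 0.0162
```

>>> jog_arm([
  [0.05,0.002,0,0,0,0,0.1],
  [0,0,0,0,0,0,0.1],
])

```text
t: 12.85
tool_pos: [0.5008, -0.2096, 0.011]
tcp_rot: [-1.236, 1.193, 1.237]
ft_force: [-6.0, -0.9, 7.1]
opening: 0.0238
```

>>> jog_arm([
  [0.05,0.002,0,0,0,0,0.1],
  [0,0,0,0,0,0,0.1],
])

```text
t: 13.02
tool_pos: [0.5015, -0.2095, 0.011]
tcp_rot: [-1.235, 1.194, 1.239]
ft_force: [-8.5, -0.9, 10.2]
opening: 0.0238
```

>>> jog_arm([
  [0.05,0.002,0,0,0,0,0.1],
  [0,0,0,0,0,0,0.1],
])

```text
t: 13.18
tool_pos: [0.5017, -0.2094, 0.011]
tcp_rot: [-1.234, 1.195, 1.243]
ft_force: [-13.4, -1.4, 14.8]
opening: 0.0237
```

>>> jog_arm([
  [0.05,0.002,0,0,0,0,0.1],
  [0,0,0,0,0,0,0.1],
])

```text
t: 13.35
tool_pos: [0.5023, -0.2092, 0.0109]
tcp_rot: [-1.233, 1.196, 1.245]
ft_force: [-18.6, -0.7, 17.3]
opening: 0.0241
```

```bash
python3 lift.py;python3 lift.py
```

```text
t 13.35 p [ 0.5023 -0.2092  0.0109] F [-18.57  -0.65  17.25] M [-0.05  2.85  0.26] op 0.0241 q6 -2.21
turn [-0.0008 -0.0089 -0.0013] units [-0.01 -0.11 -0.02]
turn [ 1.3900e-02 -1.2000e-03  3.1403e+00] units [ 1.700e-01 -1.000e-02  3.925e+01]
bench xy -0.0657 -0.0001 tip est 0.0188
[('top', 143, np.float64(41.85), np.float64(41.83)), ('scene', 159, np.float64(41.15), np.float64(41.28))]
t 13.45 p [ 0.5024 -0.2092  0.0109] F [-17.75  -0.84  17.36] M [-0.    2.71  0.2 ] op 0.0240 q6 -2.21
turn [-0.0007 -0.0085 -0.0012] units [-0.01 -0.11 -0.01]
turn [ 1.3400e-02 -1.1000e-03  3.1404e+00] units [ 1.700e-01 -1.000e-02  3.925e+01]
bench xy -0.0657 -0.0001 tip est 0.0188
[('top', 142, np.float64(41.91), np.float64(41.84)), ('scene', 159, np.float64(41.33), np.float64(41.38))]
```

>>> jog_arm([
  [0,0,0.025,0,0,0,0.1],
  [0,0,0.02,0,0,0,0.1],
  [0,0,0,0,0,0,0.1],
])

```text
t: 13.8
tool_pos: [0.5026, -0.2088, 0.0109]
tcp_rot: [-1.233, 1.195, 1.242]
ft_force: [-10.1, -1.7, 5.5]
opening: 0.0237
```

```bash
python3 lift.py
```

```text
t 13.80 p [ 0.5026 -0.2088  0.0109] F [-10.14  -1.66   5.49] M [-0.25  1.75 -0.07] op 0.0237 q6 -2.21
turn [-0.0011 -0.0066  0.0004] units [-0.01 -0.08  0.  ]
turn [-1.0400e-02  1.7000e-03 -3.1412e+00] units [-1.300e-01  2.000e-02 -3.927e+01]
bench xy -0.0654 0.0003 tip est 0.0191
[('top', 142, np.float64(41.87), np.float64(41.9)), ('scene', 156, np.float64(41.94), np.float64(41.86))]
```

>>> jog_arm([
  [0.05,0.001,0.01,0,0,0,0.1],
  [0,0,0,0,0,0,0.1],
])

```text
t: 14.07
tool_pos: [0.5036, -0.2086, 0.011]
tcp_rot: [-1.232, 1.196, 1.244]
ft_force: [-13.1, -0.4, 6.8]
opening: 0.0235
```

>>> jog_arm([
  [0.05,0.001,0.01,0,0,0,0.1],
  [0,0,0,0,0,0,0.1],
])

```text
t: 14.23
tool_pos: [0.5049, -0.2084, 0.011]
tcp_rot: [-1.231, 1.196, 1.244]
ft_force: [-12.8, 0.1, 5.4]
opening: 0.0238
```

```bash
python3 lift.py
```

```text
t 14.23 p [ 0.5049 -0.2084  0.011 ] F [-12.84   0.1    5.36] M [-0.24  1.89 -0.1 ] op 0.0238 q6 -2.20
turn [-0.002  -0.0085  0.0002] units [-0.02 -0.11  0.  ]
turn [-1.3400e-02  3.1000e-03 -3.1413e+00] units [ -0.17   0.04 -39.27]
bench xy -0.0631 0.0006 tip est 0.0214
[('top', 138, np.float64(42.3), np.float64(42.41)), ('scene', 159, np.float64(41.54), np.float64(41.72))]
```

>>> jog_arm([
  [0.05,0,0,0,-0.05,0,0.1],
  [0.05,0.001,0.005,0,-0.05,0,0.1],
  [0,0,0,0,0,0,0.1],
], newtons=50)

```text
t: 14.58
tool_pos: [0.5073, -0.2081, 0.0109]
tcp_rot: [-1.234, 1.191, 1.24]
ft_force: [-12.4, -1.0, 5.8]
opening: 0.0238
```

>>> jog_arm([
  [0.05,0.001,0.005,0,0,0,0.1],
  [0.05,0.001,0.005,0,0,0,0.1],
  [0,0,0,0,0,0,0.1],
])

```text
t: 14.83
tool_pos: [0.5104, -0.2078, 0.0109]
tcp_rot: [-1.234, 1.19, 1.24]
ft_force: [-11.6, 0.1, 4.0]
opening: 0.0236
```

```bash
python3 lift.py; python3 lift.py | tail -1;  python3 -c "
from h import *
s=load('scene'); crop(s,'s9.png',140,160,220,240,7)
s=load('top'); crop(s,'t9.png',280,155,370,260,6)"
```

```text
t 14.83 p [ 0.5104 -0.2078  0.0109] F [-11.63   0.08   3.99] M [-0.16  2.23 -0.05] op 0.0236 q6 -2.20
turn [-0.0028 -0.0019 -0.0001] units [-0.04 -0.02 -0.  ]
turn [ 3.0000e-03 -4.4000e-03  3.1415e+00] units [ 0.04 -0.06 39.27]
bench xy -0.0576 0.0009 tip est 0.0269
[('top', 128, np.float64(43.39), np.float64(43.32)), ('scene', 159, np.float64(43.28), np.float64(42.93))]
[('top', 128, np.float64(43.2), np.float64(43.17)), ('scene', 158, np.float64(42.67), np.float64(42.83))]
```

View pics/s9.png

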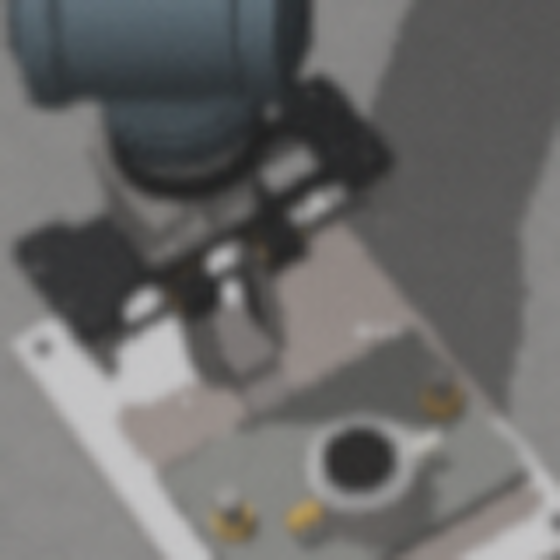

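View pics/t9.png

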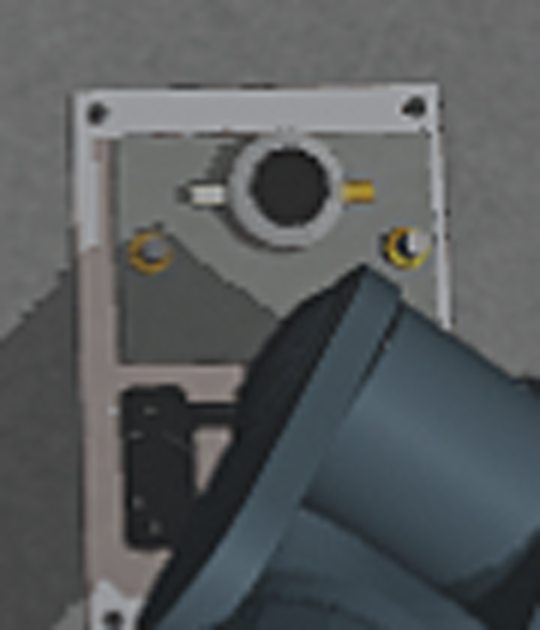

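>>> jog_arm([
  [0.05,0.001,0.003,0.01,0,0,0.1],
  [0.05,0.001,0.003,0.01,0,0,0.1],
  [0,0,0,0,0,0,0.1],
])

```text
t: 15.28
tool_pos: [0.5134, -0.2076, 0.011]
tcp_rot: [-1.233, 1.189, 1.241]
ft_force: [-11.4, -0.8, 1.6]
opening: 0.0234
```

>>> jog_arm([
  [0.05,0.001,0.003,0,0,0,0.1],
  [0.05,0.001,0.003,0,0,0,0.1],
  [0,0,0,0,0,0,0.1],
  [0,0,0,0,0,0,0.1],
])

```text
t: 15.62
tool_pos: [0.5165, -0.2075, 0.011]
tcp_rot: [-1.233, 1.189, 1.24]
ft_force: [-9.2, 0.5, 1.3]
opening: 0.0236
```

```bash
python3 lift.py; for i in 1 2 3; do python3 lift.py | tail -1;done
```

```text
t 15.62 p [ 0.5165 -0.2075  0.011 ] F [-9.21  0.51  1.32] M [-0.12  1.97 -0.08] op 0.0236 q6 -2.20
turn [-0.0047 -0.0015  0.    ] units [-0.06 -0.02  0.  ]
turn [-2.4000e-03  7.3000e-03 -3.1416e+00] units [-3.000e-02  9.000e-02 -3.927e+01]
bench xy -0.0515 0.0011 tip est 0.033
[('top', 114, np.float64(44.76), np.float64(44.77)), ('scene', 157, np.float64(44.52), np.float64(44.41))]
[('top', 114, np.float64(44.54), np.float64(44.47)), ('scene', 156, np.float64(44.26), np.float64(44.31))]
[('top', 113, np.float64(44.75), np.float64(44.77)), ('scene', 157, np.float64(44.03), np.float64(44.02))]
[('top', 114, np.float64(44.88), np.float64(44.95)), ('scene', 157, np.float64(43.99), np.float64(43.81))]
```

>>> jog_arm([
  [0.04,0.001,-0.005,-0.02,0,0,0.1],
  [0,0,-0.005,-0.02,0,0,0.1],
  [0,0,0,0,0,0,0.1],
  [0,0,0,0,0,0,0.1],
])

```text
t: 16.35
tool_pos: [0.5173, -0.2075, 0.0109]
tcp_rot: [-1.235, 1.192, 1.24]
ft_force: [-12.6, 0.4, 4.1]
opening: 0.0239
```

```bash
python3 lift.py; for i in 1 2 3; do python3 lift.py | tail -1;done; python3 -c "
from h import *
s=load('scene'); crop(s,'s10.png',140,160,220,240,7); cv2.imwrite('pics/sf.png',s['frame'][:,:,::-1])"
```

```text
t 16.35 p [ 0.5173 -0.2075  0.0109] F [-12.57   0.37   4.14] M [-0.11  2.33 -0.05] op 0.0239 q6 -2.19
turn [-0.0016 -0.0026 -0.0002] units [-0.02 -0.03 -0.  ]
turn [ 4.1000e-03 -2.5000e-03  3.1414e+00] units [ 5.000e-02 -3.000e-02  3.927e+01]
bench xy -0.0507 0.001 tip est 0.0338
[('top', 112, np.float64(44.81), np.float64(44.93)), ('scene', 157, np.float64(44.04), np.float64(44.25))]
[('top', 112, np.float64(44.66), np.float64(44.96)), ('scene', 156, np.float64(44.18), np.float64(44.4))]
[('top', 112, np.float64(44.55), np.float64(44.83)), ('scene', 157, np.float64(43.93), np.float64(44.14))]
[('top', 112, np.float64(44.83), np.float64(44.92)), ('scene', 156, np.float64(44.47), np.float64(44.22))]
```

View pics/s10.png

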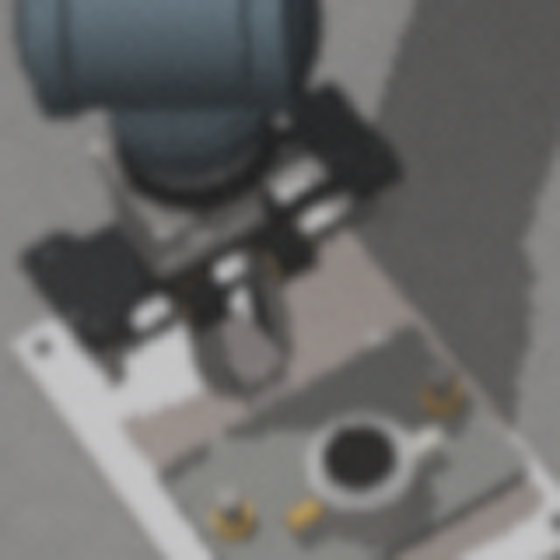

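View pics/sf.png

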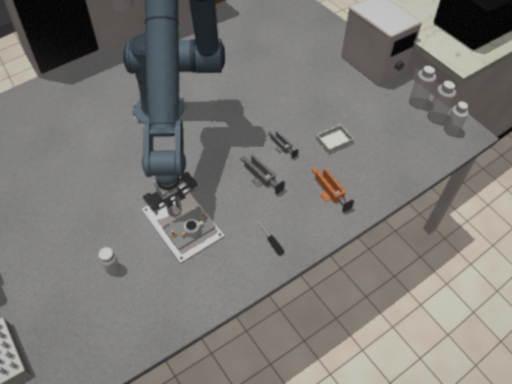

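>>> jog_arm([
  [0,0,0,0,0,0,0.1],
  [0,0,0,0,0,0,0.1],
  [0,0,0,0,0,0,0.1],
  [0,0,0,0,0,0,0.1],
  [0,0,0,0,0,0,0.1],
])

```text
t: 17.17
tool_pos: [0.5173, -0.2075, 0.0109]
tcp_rot: [-1.235, 1.192, 1.24]
ft_force: [-12.8, -0.2, 3.4]
opening: 0.0237
```

```bash
python3 lift.py; python3 -c "
from rig import env
print(env.hand_in())"
```

```text
t 17.17 p [ 0.5173 -0.2075  0.0109] F [-12.81  -0.21   3.38] M [-0.03  2.35 -0.04] op 0.0237 q6 -2.19
turn [-0.0016 -0.0026 -0.0001] units [-0.02 -0.03 -0.  ]
turn [ 4.1000e-03 -2.5000e-03  3.1414e+00] units [ 5.000e-02 -3.000e-02  3.927e+01]
bench xy -0.0507 0.001 tip est 0.0338
[('top', 112, np.float64(45.38), np.float64(44.83)), ('scene', 157, np.float64(44.45), np.float64(44.19))]
the job is handed in; nothing more can be done
None
```

The carrier is held about 3 mm clear of its rests, and the arm is still gripping the wedge. I handed in at about 17 s of robot time.

I pressed the ejector of the larger grey holder until it hit its stop at 18 N. I then took the ejected wedge, laid it flat on the deck and pushed it thin end first under the foot bar.

**Last checks:**
- **Lift:** both cameras' depth put it at about 2.9 mm. Single depth readings scatter by about 0.5 mm.
- **Tip position:** the estimate (33.8 mm past the bar) gives about 2.8 mm. The point where the push force first rose gives about 3.1 mm.
- **Holding:** the last 0.4 s hold showed no movement. The push was about 13 N, the downward press 3–4 N, and the grip was set to 50 N at 23.7 mm opening.
- **Other items:** in the last scene picture the tray, bottle and screwdriver look unmoved.

**What went less smoothly:** when the wedge first met the bar, the downward press built up to about 17 N and slowed it. I eased that off before going on.

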